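# Set the tester's selector to the loaded bay

## Robot

A 6-joint arm with a two-finger parallel gripper is mounted at the origin on a cart in front of the work surface, level with it; the furniture and walls round the work are solid. World frame = base frame: x ahead of the robot, y to its left, z up, the work surface at z = 0. Lengths are in m, angles in degrees, forces in N, time in s.
With the tool pointing down it reaches from about 0.35 to 0.85 m from the base axis. Payload 8.1 kg.
Tool frame: the origin (TCP) lies between the finger pads; the fingertips stand arm.nose_length ahead of it and the grasp point (between the pads) lies 8 mm behind it (arm.nose_length is the distance from the TCP to the fingertips, in m); z points along the fingers, y is the line along which they close (so a half turn about z gives the same grasp; the last joint's range is limited). The gripper opens to 93 mm and grips with 3 to 60 N. Pads are 15 mm wide; open, the fingers measure 128 mm over their backs; the gripper's body (75 mm by 188 mm) begins 65 mm behind the grasp point.
Start: joints at [-72.33, 7.471, 85.268, -0, 87.261, -4.893], TCP at [0.23, -0.554, 0.23] pointing down, gripper open.
Joint ranges: [-169.43, 169.43], [-51.17, 129.36], [1.28, 143.12], [-76.62, 256.62], [0, 156.53], [-152.29, 152.29]. Speed limits (degrees/s): [136.94, 136.94, 159.86, 180, 180, 180].

## Interface

Orientations are given as a 3x3 rotation matrix whose columns are the frame's x, y, z axes.
In Python, from bench import sensors, vision, ticket, spotter, arm gives the robot as it stands.
- The arm moves only by the tool servo_tool, never from a script. Its argument "steps" is a list of rows, each a list of 3 entries, a list of its own where there are three numbers: the turn, a rotation vector about the tool's x, y, z in rad, then the shift along the tool's x, y, z in m, then the finger opening in m, from 0 to 0.093. A call has 1 to 12 rows; each row shifts and turns the commanded pose from where the row before left it, along the tool's axes as they then stand; what a row does not reach is not made up. A row lasts 1/12 s, in which the tool goes at most 41.7 mm and 7.16 degrees, less where a joint would pass 70% of its speed; a pose out of reach is approached as far as the arm can. A call with a gripper value outside its range is refused whole. The fingers move at their own pace and stop on an object; "squeeze" is the grip in N (left out, the last holds). Time passes only in rows, so rows that do not move let the fingers close. It gives the time, the measured TCP pose, the force, the opening and the grip force at its end, in the units of the state.
- sensors.state(): the state, without advancing time (a new reading comes with each control period).
- vision.get_image(name): name is "side" or "top" or "wrist"; returns (picture, depth): 400x640x3 uint8, blue, green, red; 400x640 float32, m along the optical axis (not along the pixel's ray), 0 where there is no reading.
- vision.camera_params(name): a dict with "fx", "fy", "cx", "cy" (pixels), "R" (3x3) and "t" (3): a world point X has camera coordinates R X + t. Camera axes: x right, y down, z forward; pixel columns grow to the right and rows downward; lengths in m; the calibration is good to about 2 mm. A picture is of the moment at which its call begins: read the wrist's pose just before it. camera_params takes no time and is no camera call; for the wrist camera it gives the pose at the moment of the call.
- ticket.finish_job(): hands the job in; it is judged then, once.
Trained networks look in the newest picture that a camera, given by its name, has taken for a name from the list of things; names that differ only in an ending like _2 or _b are one class to them, and where a whole thing is asked for, a point or a joint stands for the part that bears it (a point fixed in the world has none). Each returns a list of dicts, best first, with "conf" (0 to 1); they miss things now and then, are a little off and sometimes report something else, mostly with a low value. They report only what shows in the picture. A call takes as long as a camera call.
- spotter.boxes_of(camera, target): "xyz" ([x, y, z] in m, in world coordinates, good to about 4 mm: the middle of the surface that is visible of it).
- spotter.tip_of(camera, target): "xyz" ([x, y, z] in m, in world coordinates, good to about 4 mm: a listed point, or the origin of a listed thing).
The state is a dict: "clock": time; "joints": joint angles; "qd": joint speeds; "joint_torque": joint torques, N m; "ee_pos": TCP position; "tcp_rot": TCP orientation; "ft_force": force on the tool from outside, world axes, zero at the start; "torque": the same for the moment, N m; "grip_width": opening from 0.0 (shut) to 1.0 (fully open); "gripper_force": force on a finger pad.
Only numpy, scipy, OpenCV 4.12 (cv2) and the standard library are available. Lean on these libraries where they do the work, as an engineer would, in place of code of your own. Each camera call takes 0.05 s, during which the arm holds its last target. There are 200 camera calls.

## Task

One of the three bays of the rack behind the cable duct holds the green terminal board; the other two are closed with blank plates. Take the T-key, push it fully down onto the flat spindle of the tilted selector unit, and with it turn the spindle until the handle lies along the left, middle or right mark line, whichever side the bay with the board is on. Leave the key on the spindle and do not disturb the board, the solder spool or the pliers.

Things in the scene. Friction and masses are not known exactly. Their poses are not given: they have to be found in the camera images.
- selector_unit: Fixed unit: grey enclosure 130 x 180 x 34 mm, its face tilted 35 deg towards the robot: in the unit's frame the face normal is (-0.574,0,0.819), up-slope (0.819,0,0.574). Origin: on the worktop under its base; x away from its front, y left, z up; 112 mm high. Three black mark lines 41 to 57 mm from the spindle axis: straight up the slope (middle), and 0.8 rad left and right of it.
- spindle_root (a point): Foot of the steel spindle on its axis, where it leaves the boss (56 mm diameter, 4 mm high); 12 mm in front of and 78 mm above the unit's origin. Turns with the spindle: z is its axis, out of the face; x the long, y the short side of the flat tang, which is 26 x 8 mm, stands 24 mm out along z, and tapers to 18 x 3.4 mm over the last 8 mm.
- spindle (a joint): Spindle angle, rad, about the outward axis of the face (counter-clockwise seen from in front is positive). 0: the long side lies up the slope, on the middle mark; +0.8: left mark; -0.8: right mark. The tang is symmetric by a half turn. Stops at -1.2 and +1.2. Light friction (0.06 Nm); stays where it is left.
- t_key: Loose T-key, 100 g, standing on its socket. Origin: centre of the underside, z up. Steel socket 50 x 26 x 30 mm with a slot 35.5 (x) x 10 (y) mm, 26 mm deep from below. On it a black handle bar 76 (x) x 16 (y) mm, z = 30 to 57 mm; grip it across y. Fits the spindle either way round, about 0.08 rad play each way. Fully home its underside rests on the boss, its origin at spindle_root.
- rack: Fixed flat grey tray behind the cable duct, 122 x 216 x 20 mm, with three bays side by side. Origin: centre of its underside, x away from the robot, y to the left. Bay centres at y = +69 (left), 0 (middle), -69 mm (right).
- terminal_board: Green terminal board with blue round parts, 55 x 100 x 27 mm, lying in one of the rack's three bays. Origin: centre of its underside.
- blank_1: Aluminium blank plate 54 x 100 x 10 mm, fixed in one of the bays without the board. Origin: centre of its underside.
- blank_2: Like blank_1, in the remaining bay.
- solder_spool: Loose white solder spool, 53 mm diameter, 40 mm high, standing on the bench. Origin: centre of its underside. Leave it alone.
- pliers: Loose pliers with red grips, 66 x 140 x 11 mm, lying on the bench. Origin: centre of the underside. Leave them alone.

How it is judged (in metres and radians):
On the way, in this order (a step that is already met when the one before it is completed fails the run):
1. the T-key is on the spindle, within 10 mm of fully home (z of t_key in the frame of spindle_root between -0.004 and 0.01 m and x of t_key in the frame of spindle_root between -0.008 and 0.008 m and y of t_key in the frame of spindle_root between -0.005 and 0.005 m and angle between the z axis of t_key and the z axis of spindle_root, either way round below 0.2 rad and angle between the x axis of t_key and the x axis of spindle_root, either way round below 0.3 rad), for 0.2 s.
2. with the key on it, the spindle stands at the mark of the bay that holds the board (all of step 1 and ((y of terminal_board in the frame of rack above 0.035 m and value of joint spindle between 0.62 and 0.98 rad) or (y of terminal_board in the frame of rack between -0.035 and 0.035 m and value of joint spindle between -0.18 and 0.18 rad) or (y of terminal_board in the frame of rack below -0.035 m and value of joint spindle between -0.98 and -0.62 rad))), for 0.2 s.
At the end, for the whole second after the job is handed in: The key is on the spindle within 4 mm of fully home, within 8 mm (handle direction) and 5 mm (across) of its axis and not tilted on it; the spindle is within 0.18 rad of the mark (left +0.8, middle 0, right -0.8) on the side of the bay that holds the board; both at rest (z of t_key in the frame of spindle_root between -0.004 and 0.004 m and x of t_key in the frame of spindle_root between -0.008 and 0.008 m and y of t_key in the frame of spindle_root between -0.005 and 0.005 m and angle between the z axis of t_key and the z axis of spindle_root, either way round below 0.12 rad and angle between the x axis of t_key and the x axis of spindle_root, either way round below 0.2 rad and ((y of terminal_board in the frame of rack above 0.035 m and value of joint spindle between 0.62 and 0.98 rad) or (y of terminal_board in the frame of rack between -0.035 and 0.035 m and value of joint spindle between -0.18 and 0.18 rad) or (y of terminal_board in the frame of rack below -0.035 m and value of joint spindle between -0.98 and -0.62 rad)) and linear speed of t_key below 0.02 m/s and velocity of joint spindle between -0.05 and 0.05 rad/s); the robot touches nothing.
It fails at once if the terminal board is moved by more than 10 mm (distance of terminal_board from where it was at the start of the episode above 0.01 m).
It fails at once if the solder spool is pushed by more than 25 mm (distance of solder_spool from where it was at the start of the episode above 0.025 m).
It fails at once if the pliers are pushed by more than 25 mm (distance of pliers from where it was at the start of the episode above 0.025 m).
It also fails if it takes over 45 s, if anything falls off the work surface, if the arm or the gripper's body presses on something with over 40 N, if the wrist force passes 120 N, or if a joint passes its speed limit or range.

## Working session

There is one attempt and no reset: what is moved stays moved. The work goes in short steps, Python scripts to look and compute and a tool call to move; the robot and the scene stay as the last step left them, time stands still between calls to the robot, and variables do not carry over. Pictures are saved under pics/ and viewed, at most 10 in all, crops included, and the job is handed in when it is done.

Besides the shell and the picture viewer there is one more tool, called in YAML: its name, and indented under it one key for each argument. servo_tool: Moves the arm, as the interface text tells. Its arguments: {"type":"object","properties":{"steps":{"type":"array","items":{"type":"array"}},"squeeze":{"type":"number"}},"required":["steps"]}

```bash
mkdir -p pics; ls; python3 - <<'E'
from bench import sensors, vision, spotter, arm
import cv2,numpy as np
print(sensors.state()['clock'],arm.nose_length)
for c in ['side','top']:
    im,d=vision.get_image(c); cv2.imwrite(f'pics/{c}1.png',im); np.save(f'{c}.npy',d)
    for t in ['selector_unit','spindle_root','t_key','rack','terminal_board','solder_spool','pliers']:
        for f in (spotter.boxes_of,spotter.tip_of):
            r=f(c,t)[:1]; print(c,t,f.__name__,[(np.round(x['xyz'],3),round(x['conf'],2)) for x in r])
print(sensors.state())
E
```

```text
pics
0.0 0.011
side selector_unit call [(array([0.482, 0.124, 0.062]), 0.56)]
side selector_unit call [(array([ 0.499,  0.094, -0.006]), 0.92)]
side spindle_root call [(array([0.474, 0.099, 0.092]), 0.44)]
side spindle_root call [(array([ 0.438, -0.49 , -0.003]), 0.62)]
side t_key call [(array([ 0.426, -0.195,  0.03 ]), 0.59)]
side t_key call []
side rack call [(array([0.734, 0.034, 0.015]), 0.82)]
side rack call [(array([0.743, 0.012, 0.001]), 0.63)]
side terminal_board call [(array([ 0.745, -0.04 ,  0.018]), 0.48)]
side terminal_board call [(array([ 0.751, -0.053,  0.004]), 0.64)]
side solder_spool call [(array([ 0.427, -0.07 ,  0.031]), 0.63)]
side solder_spool call [(array([ 0.43 , -0.086, -0.002]), 0.52)]
side pliers call [(array([0.478, 0.124, 0.062]), 0.62)]
side pliers call [(array([ 0.44 , -0.494, -0.001]), 0.62)]
top selector_unit call [(array([0.496, 0.092, 0.083]), 0.78)]
top selector_unit call [(array([ 0.496,  0.096, -0.002]), 0.96)]
top spindle_root call [(array([0.482, 0.093, 0.1  ]), 0.4)]
top spindle_root call [(array([0.488, 0.09 , 0.082]), 0.42)]
top t_key call [(
[... 682 characters left out ...]
        8.72622474e+01, -4.89145172e+00]), 'qd': array([-0.01810434,  0.08052888,  0.06906407,  0.06943738, -0.02583694,
       -0.03076123]), 'joint_torque': array([ 4.41221719e-04, -5.59745121e+01, -4.92045522e+01,  7.68341753e-02,
        2.26529158e-02, -3.79517405e-05]), 'ee_pos': array([ 0.23025503, -0.55407304,  0.22967729]), 'tcp_rot': array([[ 9.23459826e-01,  3.83695126e-01,  1.05996060e-05],
       [ 3.83695126e-01, -9.23459825e-01, -5.00260156e-05],
       [-9.40642810e-06,  5.02640328e-05, -9.99999999e-01]]), 'ft_force': array([-0.28947728,  0.41973497,  0.28491316]), 'torque': array([ 0.03705407, -0.04021576, -0.02071257]), 'gripper_force': 0.0, 'grip_width': 1.000728327036748}
```

View pics/top1.png

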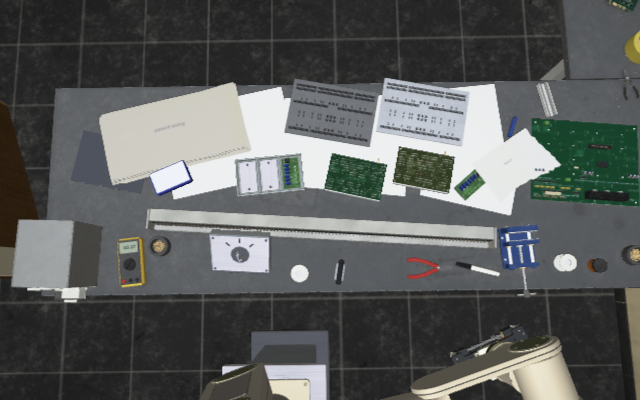

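View pics/side1.png

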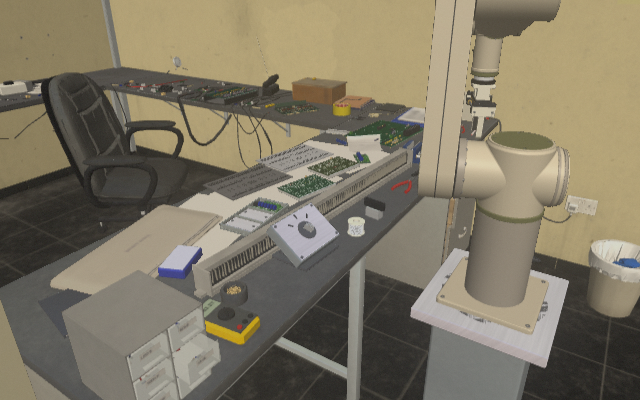

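The top picture shows the board in the rightmost bay of the rack (~293,172), so the goal is the right mark at -0.8. The spool is at (299,273), the key at (340,271) and the unit at (240,253). The side picture agrees. Next I move over the key.

```bash
cat > h.py <<'E'
from bench import sensors, vision, spotter
import numpy as np
from scipy.spatial.transform import Rotation as Ro
def plan(p,R,s=None):
    s=s or sensors.state(); R0=s['tcp_rot']; p0=s['ee_pos']
    w=Ro.from_matrix(R0.T@R).as_rotvec(); d=R0.T@(np.array(p)-p0)
    print('turn',w.round(4),'shift(tool axes now)',d.round(4),'rows>=',max(np.linalg.norm(w)/.125,np.linalg.norm(d)/.0417).round(1))
def cloud(c):
    k=vision.camera_params(c); im,d=vision.get_image(c)
    v,u=np.mgrid[:400,:640]; C=np.stack([(u-k['cx'])/k['fx']*d,(v-k['cy'])/k['fy']*d,d],-1)
    return im,d,(C-k['t'])@k['R']
E
python3 - <<'E'
from h import *
s=sensors.state(); k=vision.camera_params('wrist'); R=k['R'];c=-R.T@k['t']
print('cam in tool',s['tcp_rot'].T@(c-s['ee_pos']),'\n',s['tcp_rot'].T@R.T,k['fx'])
plan([.40,-.15,.26],np.diag([1,-1,-1.]))
im,d,P=cloud('top')
u=np.s_[205:255,200:420]
m=(P[u][...,2]>.02)&(P[u][...,0]>.5); q=P[u][m]; print('duct z',np.percentile(q[:,2],[50,95,99]),'x',np.percentile(q[:,0],[1,50,99]))
E
```

```text
cam in tool [ 0.06727111  0.00108938 -0.15359195] 
 [[-1.80583553e-04 -9.68712575e-01 -2.48185243e-01]
 [ 9.99999892e-01 -6.84871481e-05 -4.60298006e-04]
 [ 4.28898967e-04 -2.48185299e-01  9.68712482e-01]] 348.0054046130841
turn [ 1.000e-04 -0.000e+00  3.938e-01] shift(tool axes now) [ 0.3118 -0.308  -0.0303] rows>= 10.5
duct z [0.06615613 0.10669832 0.11131459] x [0.50222445 0.56657956 0.61587772]
```

servo_tool:
  steps:
    - [[0, 0, 0], [0.0283, -0.028, -0.0028], 0.093]
    - [[0, 0, 0], [0.0283, -0.028, -0.0028], 0.093]
    - [[0, 0, 0], [0.0283, -0.028, -0.0028], 0.093]
    - [[0, 0, 0], [0.0283, -0.028, -0.0028], 0.093]
    - [[0, 0, 0], [0.0283, -0.028, -0.0028], 0.093]
    - [[0, 0, 0], [0.0283, -0.028, -0.0028], 0.093]
    - [[0, 0, 0], [0.0283, -0.028, -0.0028], 0.093]
    - [[0, 0, 0], [0.0283, -0.028, -0.0028], 0.093]
    - [[0, 0, 0], [0.0283, -0.028, -0.0028], 0.093]
    - [[0, 0, 0], [0.0283, -0.028, -0.0028], 0.093]
    - [[0, 0, 0], [0.0283, -0.028, -0.0028], 0.093]

```text
clock: 2.47
ee_pos: [0.3999, -0.1484, 0.2609]
tcp_rot: [[0.924, 0.383, 0.001], [0.383, -0.924, -0.0], [0.001, 0.001, -1.0]]
ft_force: [1.7, -0.7, -0.3]
grip_width: 1.0
gripper_force: 0.0
```

servo_tool:
  steps:
    - [[0, 0, 0.1], [0, 0, 0], 0.093]
    - [[0, 0, 0.1], [0, 0, 0], 0.093]
    - [[0, 0, 0.1], [0, 0, 0], 0.093]
    - [[0, 0, 0.094], [0, 0, 0], 0.093]
    - [[0, 0, 0], [0, 0, 0], 0.093]
    - [[0, 0, 0], [0, 0, 0], 0.093]

```text
clock: 2.97
ee_pos: [0.3996, -0.1502, 0.2605]
tcp_rot: [[1.0, 0.003, 0.0], [0.003, -1.0, -0.0], [0.0, 0.0, -1.0]]
ft_force: [0.4, 0.7, 0.2]
grip_width: 1.002
gripper_force: 0.0
```

```bash
python3 - <<'E'
from h import *
import cv2
s=sensors.state(); print(s['clock'],s['ee_pos'],s['tcp_rot'].round(3),s['joints'].round(1))
im,d,P=cloud('wrist'); cv2.imwrite('pics/w1.png',im); np.savez('w1.npz',im=im,d=d,P=P)
for t in ['spindle_root','t_key','selector_unit']:
    for n in('boxes_of','tip_of'): print(t,n,[(np.round(x['xyz'],4),round(x['conf'],2)) for x in getattr(spotter,n)('wrist',t)[:2]])
E
```

```text
2.9667 [ 0.39957007 -0.15016929  0.26053261] [[ 1.     0.003  0.   ]
 [ 0.003 -1.    -0.   ]
 [ 0.     0.    -1.   ]] [-27.5 -21.  108.3   0.   92.6  62.4]
spindle_root boxes_of [(array([0.4809, 0.0889, 0.089 ]), 0.96)]
spindle_root tip_of [(array([0.4868, 0.0936, 0.078 ]), 0.97)]
t_key boxes_of [(array([ 0.431 , -0.2054,  0.0538]), 0.55)]
t_key tip_of [(array([ 0.4287, -0.2117, -0.0014]), 0.7), (array([ 4.390e-01, -4.934e-01,  3.000e-04]), 0.32)]
selector_unit boxes_of [(array([0.4983, 0.0636, 0.0839]), 0.71)]
selector_unit tip_of [(array([ 0.4949,  0.0927, -0.0037]), 0.65)]
```

View pics/w1.png

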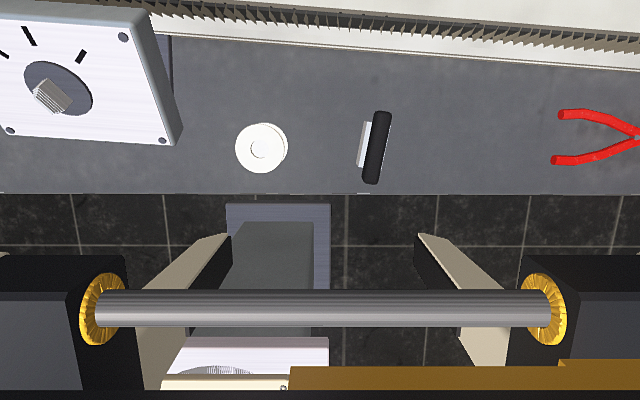

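The wrist picture shows the key's dark handle at (377,147) leaning slightly, the spool at (262,148) clear of it, and the tang at (52,95) turned off the middle mark. Next I fit poses from depth.

```bash
python3 - <<'E'
from h import *
import cv2
z=np.load('w1.npz'); im,d,P=z['im'],z['d'],z['P']
def rect(xy):
    r=cv2.minAreaRect((xy*1000).astype(np.float32)); b=cv2.boxPoints(r); e=b[1]-b[0],b[2]-b[1]
    l=max(e,key=np.linalg.norm); return np.round(r[0],1),np.round(r[1],1),np.degrees(np.arctan2(l[1],l[0]))
q=P[95:200,345:405].reshape(-1,3); q=q[(abs(q[:,0]-.43)<.08)]
print('table',np.median(P[150:185,280:340,2]))
h=q[(q[:,2]>.050)&(q[:,2]<.07)]; print('handle',len(h),np.median(h[:,2]),rect(h[:,:2]),'med',h.mean(0))
# face plane
q=P[:150,:180].reshape(-1,3); n0=np.array([-.574,0,.819]); o=np.array([.485,.093,.078])
q=q[(np.linalg.norm(q-o,axis=1)<.085)&(d[:150,:180].ravel()>0)]
h=(q-o)@n0
f=q[(abs(h+.004)<.02)&(np.linalg.norm(q-o,axis=1)>.034)]
for _ in range(6):
    c=f.mean(0); n=np.linalg.svd(f-c,full_matrices=False)[2][2]; n*=np.sign(n[2]); f=q[(abs((q-c)@n)<.003)&(np.linalg.norm(q-o,axis=1)>.034)]
print('face n',n,'tilt',np.degrees(np.arccos(n[2])),'yaw',np.degrees(np.arctan2(-n[1],-n[0])),len(f),c)
up=np.array([0,0,1])-n[2]*n; up/=np.linalg.norm(up); l=np.cross(n,up)
hh=(q-c)@n; X=np.c_[(q-o)@up,(q-o)@l]
print(np.histogram(hh*1000,bins=np.arange(-4,40,2)))
b=X[(hh>.0025)&(hh<.006)]; print('boss',rect(b), 'mean',b.mean(0))
t=X[(hh>.025)&(hh<.031)]; print('tip',len(t),rect(t),t.mean(0))
t=X[(hh>.008)&(hh<.031)]; print('tang',len(t),rect(t),t.mean(0))
E
```

```text
table -0.0013684474365731041
handle 1135 0.055120622217798274 (array([ 430.2, -207.8]), array([16.3, 75.7]), np.float32(-9.4732065)) med [ 0.43159408 -0.20734587  0.05489104]
face n [-0.57112188  0.03630333  0.82006211] tilt 34.908988515190096 yaw -3.637109922155084 12680 [0.49069227 0.07558965 0.07764534]
(array([ 282, 6429, 7148, 1534,  236,   60,   68,   64,   63,   56,   69,
         91,   82,   68,   79,   82,    8,    0,    0,    0,    0]), array([-4, -2,  0,  2,  4,  6,  8, 10, 12, 14, 16, 18, 20, 22, 24, 26, 28,
       30, 32, 34, 36, 38]))
boss (array([8.7, 4. ]), array([74.1, 54.7]), np.float32(29.169363)) mean [ 0.00497549 -0.00437613]
tip 128 (array([ 0.1, -0.3]), array([19.9,  5.7]), np.float32(24.896393)) [ 3.71272730e-04 -7.14925867e-05]
tang 730 (array([-0.1,  0. ]), array([26.2, 10.4]), np.float32(29.861694)) [ 0.00165385 -0.0014644 ]
```

servo_tool:
  steps:
    - [[0, 0, -0.12], [0, 0, 0], 0.093]
    - [[0, 0, -0.12], [0, 0, 0], 0.093]
    - [[0, 0, -0.12], [0, 0, 0], 0.093]
    - [[0, 0, -0.12], [0, 0, 0], 0.093]
    - [[0, 0, -0.12], [0, 0, 0], 0.093]
    - [[0, 0, -0.12], [0, 0, 0], 0.093]
    - [[0, 0, -0.12], [0, 0, 0], 0.093]
    - [[0, 0, -0.12], [0, 0, 0], 0.093]
    - [[0, 0, -0.12], [0, 0, 0], 0.093]
    - [[0, 0, -0.12], [0, 0, 0], 0.093]
    - [[0, 0, -0.12], [0, 0, 0], 0.093]
    - [[0, 0, -0.12], [0, 0, 0], 0.093]

```text
clock: 4.32
ee_pos: [0.3995, -0.1502, 0.2604]
tcp_rot: [[0.124, 0.992, -0.0], [0.992, -0.124, 0.0], [0.0, -0.0, -1.0]]
ft_force: [-0.1, 0.0, -0.0]
grip_width: 1.002
gripper_force: 0.0
```

servo_tool:
  steps:
    - [[0, 0, -0.12], [0, 0, 0], 0.093]
    - [[0, 0, -0.12], [0, 0, 0], 0.093]
    - [[0, 0, -0.12], [0, 0, 0], 0.093]
    - [[0, 0, -0.12], [0, 0, 0], 0.093]
    - [[0, 0, -0.12], [0, 0, 0], 0.093]
    - [[0, 0, -0.12], [0, 0, 0], 0.093]
    - [[0, 0, -0.12], [0, 0, 0], 0.093]
    - [[0, 0, -0.12], [0, 0, 0], 0.093]
    - [[0, 0, -0.12], [0, 0, 0], 0.093]
    - [[0, 0, -0.12], [0, 0, 0], 0.093]
    - [[0, 0, -0.12], [0, 0, 0], 0.093]
    - [[0, 0, -0.12], [0, 0, 0], 0.093]

```text
clock: 5.32
ee_pos: [0.3995, -0.1503, 0.2604]
tcp_rot: [[-0.968, 0.253, 0.0], [0.253, 0.968, 0.0], [0.0, 0.0, -1.0]]
ft_force: [0.8, -0.3, -0.4]
grip_width: 0.999
gripper_force: 0.0
```

```bash
cat >> h.py <<'E'
n=np.array([-.5725,.0364,.819]); n/=np.linalg.norm(n); up=np.array([0,0,1])-n[2]*n; up/=np.linalg.norm(up); l=np.cross(n,up)
def Rs(a):  # tool orientation with key on spindle at angle a, half turned
    x=np.cos(a)*up+np.sin(a)*l; return np.c_[-x,np.cross(n,x),-n]
E
python3 - <<'E'
from h import *
o=np.array([.485,.093,.078]); s=sensors.state(); print(s['ee_pos'],s['tcp_rot'].round(3),s['joints'].round(1)); plan(o+.16*n,Rs(0))
E
```

```text
[ 0.39952605 -0.15025882  0.26043127] [[-0.968  0.253  0.   ]
 [ 0.253  0.968  0.   ]
 [ 0.     0.    -1.   ]] [ -27.5  -20.9  108.3    0.    92.7 -102.9]
turn [-0.0586 -0.6091 -0.1859] shift(tool axes now) [0.0689 0.2395 0.0514] rows>= 6.1
```

servo_tool:
  steps:
    - [[0, 0, 0], [0.0098, 0.0342, 0.0073], 0.093]
    - [[0, 0, 0], [0.0098, 0.0342, 0.0073], 0.093]
    - [[0, 0, 0], [0.0098, 0.0342, 0.0073], 0.093]
    - [[0, 0, 0], [0.0098, 0.0342, 0.0073], 0.093]
    - [[0, 0, 0], [0.0098, 0.0342, 0.0073], 0.093]
    - [[0, 0, 0], [0.0098, 0.0342, 0.0073], 0.093]
    - [[0, 0, 0], [0.0098, 0.0342, 0.0073], 0.093]

```text
clock: 5.9
ee_pos: [0.3949, 0.1004, 0.2092]
tcp_rot: [[-0.966, 0.259, 0.001], [0.259, 0.966, 0.0], [-0.001, 0.0, -1.0]]
ft_force: [1.2, -0.7, 0.0]
grip_width: 0.995
gripper_force: 0.0
```

servo_tool:
  steps:
    - [[-0.0098, -0.1015, -0.031], [0, 0, 0], 0.093]
    - [[-0.0098, -0.1015, -0.031], [0, 0, 0], 0.093]
    - [[-0.0098, -0.1015, -0.031], [0, 0, 0], 0.093]
    - [[-0.0098, -0.1015, -0.031], [0, 0, 0], 0.093]
    - [[-0.0098, -0.1015, -0.031], [0, 0, 0], 0.093]
    - [[-0.0098, -0.1015, -0.031], [0, 0, 0], 0.093]
    - [[0, 0, 0], [0, 0, 0], 0.093]
    - [[0, 0, 0], [0, 0, 0], 0.093]
    - [[0, 0, 0], [0, 0, 0], 0.093]

```text
clock: 6.65
ee_pos: [0.4323, 0.1201, 0.2076]
tcp_rot: [[-0.835, 0.082, 0.544], [0.058, 0.996, -0.062], [-0.547, -0.02, -0.837]]
ft_force: [0.3, 0.2, -0.2]
grip_width: 1.001
gripper_force: 0.0
```

```bash
cat > face.py <<'E'
from h import *
import cv2
s=sensors.state(); print(s['ee_pos'],s['joints'].round(1))
im,d,P=cloud('wrist'); cv2.imwrite('pics/w2.png',im); np.savez('w2.npz',im=im,d=d,P=P)
def rect(xy):
    r=cv2.minAreaRect((xy*1000).astype(np.float32)); b=cv2.boxPoints(r); e=b[1]-b[0],b[2]-b[1]
    L=max(e,key=np.linalg.norm); return np.round(r[0],1),np.round(r[1],1),np.degrees(np.arctan2(L[1],L[0]))
o=np.array([.485,.093,.078]); q=P[d>0]; q=q[np.linalg.norm(q-o,axis=1)<.08]
r=np.linalg.norm(q-o,axis=1); f=q[(abs((q-o)@n+.004)<.012)&(r>.034)]
for _ in range(6):
    c=f.mean(0); m=np.linalg.svd(f-c,full_matrices=False)[2][2]; m*=np.sign(m[2]); f=q[(abs((q-c)@m)<.003)&(r>.034)]
print('n',m.round(4),'tilt',np.degrees(np.arccos(m[2])),len(f),'plane offset of o',(o-c)@m)
h=(q-c)@m; X=np.c_[(q-o)@up,(q-o)@l]
print(np.histogram(h*1000,bins=np.arange(-4,36,2))[0])
for a,b in((.026,.031),(.022,.031),(.01,.031)):
    t=X[(h>a)&(h<b)]; print(a,len(t),rect(t))
for t in('boxes_of','tip_of'): print([(np.round(x['xyz'],4),x['conf']) for x in getattr(spotter,t)('wrist','spindle_root')[:1]])
E
python3 face.py
```

```text
[0.43234724 0.12009687 0.20761157] [ 20.7 -51.1 138.4 -16.3  63.4 -61.4]
n [-0.5733  0.0362  0.8185] tilt 35.06197483130621 19369 plane offset of o 0.004223860185593226
[  264  9929 10806  2475   392     9    10    11     9     9    10    54
    59    57    50    92    11     0     0]
0.026 103 (array([-0.7,  0.6]), array([18.8,  4.2]), np.float32(27.662983))
0.022 210 (array([-0.7,  0.8]), array([23.1,  6.5]), np.float32(25.557795))
0.01 362 (array([-0.5,  0.6]), array([25.9,  8.1]), np.float32(25.959955))
[(array([0.4769, 0.0944, 0.0919]), 0.6)]
[(array([0.487 , 0.0911, 0.08  ]), 0.93)]
```

View pics/w2.png

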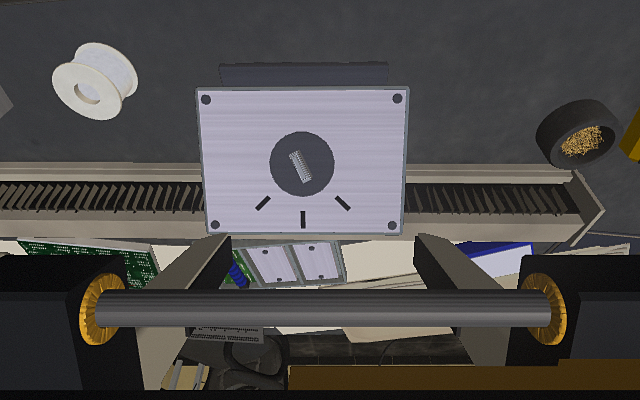

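The close picture shows the tang at (300,165), about 26° towards the left mark. The board can be seen at (237,270), on the right (-y) side of the rack. Joint 2 sat at its limit here, so I test whether the pre-insertion pose can be reached.

```bash
cat >> h.py <<'E'
o=np.array([.4848,.0933,.0777])
E
python3 - <<'E'
from h import *
for a in(0,.46): plan(o+.08*n,Rs(a))
s=sensors.state(); print(s['tcp_rot'].round(4).tolist(),s['joints'])
E
```

```text
turn [-0.0281 -0.0299 -0.0059] shift(tool axes now) [ 0.0294 -0.0215  0.059 ] rows>= 1.7
turn [-0.0208 -0.0358 -0.4659] shift(tool axes now) [ 0.0294 -0.0215  0.059 ] rows>= 3.7
[[-0.8337, 0.0841, 0.5458], [0.0594, 0.9963, -0.0628], [-0.549, -0.0199, -0.8356]] [ 20.6566115  -51.11798498 138.40391619 -16.32844333  63.3557993
 -61.33851449]
```

servo_tool:
  steps:
    - [[0, 0, 0], [0, 0, 0.03], 0.093]
    - [[0, 0, 0], [0.015, -0.0105, 0.015], 0.093]
    - [[0, 0, 0], [0.0145, -0.011, 0.014], 0.093]
    - [[-0.028, -0.03, -0.006], [0, 0, 0], 0.093]
    - [[0, 0, 0], [0, 0, 0], 0.093]
    - [[0, 0, 0], [0, 0, 0], 0.093]

```text
clock: 7.3
ee_pos: [0.454, 0.1033, 0.1509]
tcp_rot: [[-0.827, 0.069, 0.558], [0.053, 0.998, -0.045], [-0.56, -0.008, -0.829]]
ft_force: [-0.1, -0.4, 0.1]
grip_width: 1.0
gripper_force: 0.0
```

```bash
python3 - <<'E'
from h import *
for a in(0,.46): plan(o+.08*n,Rs(a))
s=sensors.state(); print(s['clock'],s['ee_pos'],s['tcp_rot'].round(4).tolist(),s['joints'])
E
```

```text
turn [-0.0096 -0.0171 -0.0005] shift(tool axes now) [ 0.0163 -0.008  -0.0017] rows>= 0.4
turn [-0.0055 -0.019  -0.4604] shift(tool axes now) [ 0.0163 -0.008  -0.0017] rows>= 3.7
7.3 [0.45399289 0.10329289 0.15094227] [[-0.8271, 0.0693, 0.5578], [0.0531, 0.9976, -0.0451], [-0.5596, -0.0076, -0.8287]] [ 14.98559028 -47.81981693 142.99865495 -13.5732646   53.14022929
 -66.09604662]
```

Joint 3 is at its limit, so the key cannot be inserted with the tool square to the face this close in. I'll fit a kinematic model and choose a grasp pitch that can be reached.

```bash
cat > kin.py <<'E'
from h import *
from scipy.optimize import least_squares
D=[([-72.3287,7.4682,85.2666,0,87.2622,-4.8915],[.230255,-.554073,.229677],None),
([-27.5,-21.0,108.3,0,92.6,62.4],[.39957,-.15017,.26053],None),
([20.6566115,-51.11798498,138.40391619,-16.32844333,63.3557993,-61.33851449],[.43234724,.12009687,.20761157],[[-0.8337,0.0841,0.5458],[0.0594,0.9963,-0.0628],[-0.549,-0.0199,-0.8356]]),
([14.98559028,-47.81981693,142.99865495,-13.5732646,53.14022929,-66.09604662],[.45399289,.10329289,.15094227],[[-0.8271,0.0693,0.5578],[0.0531,0.9976,-0.0451],[-0.5596,-0.0076,-0.8287]])]
e=lambda ax,a:Ro.from_euler(ax,a,degrees=True).as_matrix()
def fk(j,p):
    a1,h,a2,a3,d4,d6,c6=p
    R1=e('z',j[0]);R2=R1@e('y',j[1]);R3=R2@e('y',j[2]);R=R3@e('z',j[3])@e('y',j[4])
    return R1@[a1,0,h]+R2@[0,0,a2]+R3@[a3,0,d4]+R@[0,0,d6], R@e('z',j[5])@e('z',c6)
def res(p): 
    r=[]
    for j,x,R in D:
        P,Q=fk(j,p); r+=list((P-x)*(1 if j[0]!=-27.5 else .3))
        if R is not None: r+=list((Q-np.array(R)).ravel()*.1)
    return r
best=min((least_squares(res,[0,.3,.35,0,.4,d6,c]) for c in(-90,0,90,180) for d6 in(.2,.3)),key=lambda s:s.cost)
p=best.x
if __name__=='__main__': print(p.round(4),best.cost,np.abs(best.fun).max())
E
python3 kin.py
```

```text
[ 7.6100e-02  8.6400e-02  2.4190e-01 -7.1000e-02  4.8670e-01  1.4780e-01
  9.0001e+01] 0.0016101494038980053 0.04900916338613087
```

```bash
python3 - <<'E'
from kin import *
f=best.fun; print(f.round(4))
E
```

```text
[-0.049  -0.0148 -0.0034  0.0059 -0.0204 -0.0006 -0.005   0.0013  0.0012
  0.      0.     -0.     -0.     -0.      0.     -0.     -0.      0.
  0.0032 -0.0096  0.0023  0.     -0.      0.      0.     -0.      0.
  0.     -0.     -0.    ]
```

```bash
sed -i 's/a1,h,a2,a3,d4,d6,c6=p/a1,h,a2,a3,d4,d6,c6,ly=p/; s/\[a1,0,h\]/[a1,ly,h]/; s/,d6,c\])/,d6,c,.05])/' kin.py; python3 kin.py; python3 -c "
from kin import *
print(best.fun.round(4))"
```

```text
[5.2000e-03 3.1230e-01 3.6820e-01 5.7200e-02 5.4810e-01 3.6450e-01
 9.0001e+01 5.1200e-02] 1.176444583101234e-07 0.0003158625520016112
[-0.     -0.     -0.0001  0.0001 -0.0001 -0.0001  0.0001 -0.0003  0.0001
  0.      0.     -0.     -0.     -0.      0.     -0.     -0.      0.
 -0.0001  0.0003  0.0001  0.     -0.      0.      0.     -0.      0.
  0.     -0.     -0.    ]
```

```bash
cat >> kin.py <<'E'
lo=np.array([-169.43,-51.17,1.28,-76.62,0,-152.29]);hi=np.array([169.43,129.36,143.12,256.62,156.53,152.29])
def ik(P,R,j0=(10,-40,125,0,60,-70)):
    f=lambda j:np.r_[(fk(j,p)[0]-P)*1000,(fk(j,p)[1]-R).ravel()*200]
    s=least_squares(f,np.clip(j0,lo+.1,hi-.1),bounds=(lo,hi),x_scale=30)
    return s.x,np.abs(s.fun).max(),np.min(np.r_[s.x-lo,hi-s.x])
def Rk(a): x=np.cos(a)*up+np.sin(a)*l; return np.c_[x,np.cross(n,x),n]
ZT=.046
def tool(Kp,KR,b,flip=1):   # tool pose for key pose; tool pitch b rad about key y
    return Kp+KR@[0,0,ZT], KR@np.diag([-flip,flip,-1.])@e('y',np.degrees(b)*1)
key=np.array([.4305,-.2077,0]); kyaw=-9.5
E
python3 - <<'E'
from kin import *
for b in np.radians([-40,-30,-20,-10,0,10,20,30,40]):
    r=[]
    for h,a in((.04,.46),(.0,.46),(0,0),(0,-.4),(0,-.9)):
        j,er,m=ik(*tool(o+h*n,Rk(a),b)); r.append((round(er,1),round(m,1)))
    for h in(.06,0):
        j,er,m=ik(*tool(key+[0,0,h],e('z',kyaw),b),(-25,-20,108,0,90,-100)); r.append((round(er,1),round(m,1)))
    print(round(np.degrees(b)),[tuple(map(float,x)) for x in r],j.round(0))
E
```

```text
-40 [(92.7, 0.0), (99.8, 0.0), (51.4, 0.0), (28.5, 0.0), (0.0, 1.4), (11.2, 0.0), (16.6, 0.0)] [ -49.  -27.  143.   36.   43. -152.]
-30 [(66.4, 0.0), (74.2, 0.0), (46.1, 0.0), (23.6, 0.0), (0.0, 1.5), (0.0, 2.5), (0.0, 0.0)] [ -45.  -30.  143.   25.   44. -140.]
-20 [(45.7, 0.0), (49.5, 0.0), (34.9, 0.0), (21.3, 0.0), (4.3, 0.0), (0.0, 11.9), (0.0, 9.2)] [ -39.  -21.  134.   13.   50. -127.]
-10 [(26.4, 0.0), (27.5, 0.0), (23.6, 0.0), (17.1, 0.0), (7.8, 0.0), (0.0, 21.3), (0.0, 18.6)] [ -35.  -11.  124.    5.   58. -118.]
0 [(7.4, 0.0), (6.7, 0.0), (6.7, 0.0), (6.7, 0.0), (6.7, 0.0), (0.0, 30.6), (0.0, 28.1)] [ -32.   -2.  115.   -0.   67. -112.]
10 [(0.0, 6.3), (0.0, 7.0), (0.0, 6.2), (0.0, 4.2), (0.0, 0.1), (0.0, 39.9), (0.0, 37.6)] [ -29.    8.  105.   -3.   76. -109.]
20 [(0.0, 16.2), (0.0, 17.0), (0.0, 15.7), (0.0, 12.3), (0.0, 5.5), (0.0, 45.3), (0.0, 46.0)] [ -27.   18.   96.   -6.   85. -106.]
30 [(0.0, 25.6), (0.0, 26.7), (0.0, 25.0), (0.0, 20.7), (0.0, 12.0), (0.0, 46.6), (0.0, 47.4)] [ -26.   28.   86.   -8.   95. -105.]
40 [(0.0, 34.8), (0.0, 36.2), (0.0, 34.2), (0.0, 29.2), (0.0, 19.1), (0.0, 47.2), (0.0, 48.1)] [ -25.   37.   77.  -10.  104. -104.]
```

```bash
python3 - <<'E'
from kin import *
b=np.radians(25)
P,R=tool(key+[0,0,.08],e('z',kyaw),b); plan(P,R); print(P,R.round(3).tolist())
s=sensors.state(); w=Ro.from_matrix(s['tcp_rot'].T@R).as_rotvec()
j=s['joints']
for f in(.25,.5,.75,1):
    j,er,m=ik(s['ee_pos'],s['tcp_rot']@Ro.from_rotvec(w*f).as_matrix(),j); print(f,er.round(2),m.round(1),j.round(0))
print('shift in target axes',R.T@(P-s['ee_pos']))
E
```

```text
turn [-0.      1.0298  0.1012] shift(tool axes now) [ 0.0169 -0.3117  0.0216] rows>= 8.3
[ 0.4305 -0.2077  0.126 ] [[-0.894, 0.165, -0.417], [0.15, 0.986, 0.07], [0.423, 0.0, -0.906]]
0.25 0.0 13.9 [ 10. -31. 129.  -5.  64. -73.]
0.5 0.0 27.2 [  7. -16. 116.  -1.  75. -76.]
0.75 0.0 40.1 [  4.  -1. 103.   3.  88. -78.]
1 0.0 52.5 [  3.  13.  91.   5. 100. -78.]
shift in target axes [-0.03606081 -0.31060525  0.01070532]
```

servo_tool:
  steps:
    - [[0, 0.1144, 0.0112], [0, 0, 0], 0.093]
    - [[0, 0.1144, 0.0112], [0, 0, 0], 0.093]
    - [[0, 0.1144, 0.0112], [0, 0, 0], 0.093]
    - [[0, 0.1144, 0.0112], [0, 0, 0], 0.093]
    - [[0, 0.1144, 0.0112], [0, 0, 0], 0.093]
    - [[0, 0.1144, 0.0112], [0, 0, 0], 0.093]
    - [[0, 0.1144, 0.0112], [0, 0, 0], 0.093]
    - [[0, 0.1144, 0.0112], [0, 0, 0], 0.093]
    - [[0, 0.1144, 0.0112], [0, 0, 0], 0.093]

```text
clock: 8.05
ee_pos: [0.4546, 0.1041, 0.1517]
tcp_rot: [[-0.893, 0.163, -0.42], [0.148, 0.987, 0.069], [0.426, -0.001, -0.905]]
ft_force: [0.0, 0.9, 0.7]
grip_width: 0.998
gripper_force: 0.0
```

servo_tool:
  steps:
    - [[0, 0, 0], [-0.0045, -0.0388, 0], 0.06]
    - [[0, 0, 0], [-0.0045, -0.0388, 0], 0.06]
    - [[0, 0, 0], [-0.0045, -0.0388, 0], 0.06]
    - [[0, 0, 0], [-0.0045, -0.0388, 0], 0.06]
    - [[0, 0, 0], [-0.0045, -0.0388, 0.0027], 0.06]
    - [[0, 0, 0], [-0.0045, -0.0388, 0.0027], 0.06]
    - [[0, 0, 0], [-0.0045, -0.0388, 0.0027], 0.06]
    - [[0, 0, 0], [-0.0045, -0.0388, 0.0027], 0.06]
    - [[0, 0, 0], [0, 0, 0], 0.06]
    - [[0, 0, 0], [0, 0, 0], 0.06]

```text
clock: 8.88
ee_pos: [0.4305, -0.2082, 0.1256]
tcp_rot: [[-0.893, 0.166, -0.417], [0.151, 0.986, 0.07], [0.423, -0.001, -0.906]]
ft_force: [0.6, 1.6, 0.6]
grip_width: 0.648
gripper_force: 0.0
```

```bash
python3 - <<'E'
from kin import *
import cv2
s=sensors.state();print(s['clock'],s['ee_pos'],s['grip_width'])
im,d,P=cloud('wrist'); cv2.imwrite('pics/w3.png',im)
b=np.radians(25); q=P[(d>0)&(abs(P[...,0]-.43)<.07)&(abs(P[...,1]+.208)<.03)]
h=q[(q[:,2]>.05)&(q[:,2]<.062)]; print(len(h))
if len(h)>20:
    print(np.median(h[:,2]),cv2.minAreaRect((h[:,:2]*1000).astype(np.float32)))
print([(np.round(x['xyz'],4),x['conf']) for x in spotter.tip_of('wrist','t_key')[:1]])
P,R=tool(key,e('z',kyaw),b); plan(P,R)
E
```

```text
8.8833 [ 0.4304915  -0.2082112   0.12555849] 0.6484175820528183
1865
0.055173930860814846 ((420.65777587890625, -206.1640167236328), (15.575764656066895, 55.520668029785156), 80.73478698730469)
[(array([ 0.4239, -0.2082,  0.0006]), 0.94)]
turn [-0.0009 -0.      0.0021] shift(tool axes now) [-0.0333 -0.0017  0.0724] rows>= 1.9
```

View pics/w3.png

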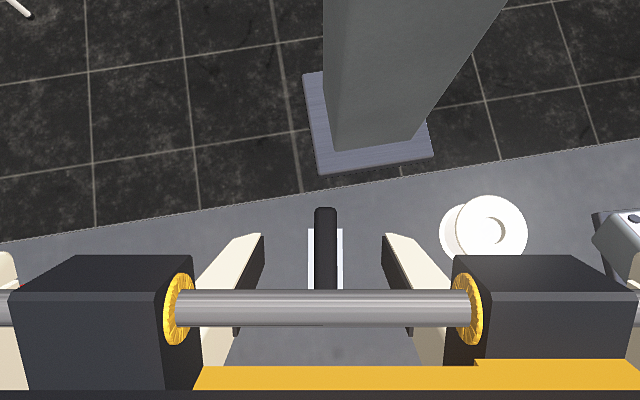

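The picture shows the handle at (325,250), midway between the fingers and parallel to them. I'm going down and gripping.

servo_tool:
  steps:
    - [[0, 0, 0], [-0.0067, 0, 0.0145], 0.06]
    - [[0, 0, 0], [-0.0067, 0, 0.0145], 0.06]
    - [[0, 0, 0], [-0.0067, -0.001, 0.0145], 0.06]
    - [[0, 0, 0], [-0.0066, 0, 0.0145], 0.06]
    - [[0, 0, 0], [-0.0066, 0, 0.0144], 0.06]
    - [[0, 0, 0], [0, 0, 0], 0.06]
    - [[0, 0, 0], [0, 0, 0], 0.06]

```text
clock: 9.57
ee_pos: [0.4302, -0.206, 0.0456]
tcp_rot: [[-0.894, 0.16, -0.419], [0.145, 0.987, 0.069], [0.424, 0.001, -0.906]]
ft_force: [0.5, 0.6, 0.5]
grip_width: 0.643
gripper_force: 0.0
```

servo_tool:
  steps:
    - [[0, 0, 0], [0, 0, 0], 0]
    - [[0, 0, 0], [0, 0, 0], 0]
    - [[0, 0, 0], [0, 0, 0], 0]
    - [[0, 0, 0], [0, 0, 0], 0]
    - [[0, 0, 0], [0, 0, 0], 0]
    - [[0, 0, 0], [0, 0, 0], 0]
    - [[0, 0, 0], [0, 0, 0], 0]
    - [[0, 0, 0], [0, 0, 0], 0]
  squeeze: 50

```text
clock: 10.23
ee_pos: [0.4305, -0.2076, 0.0457]
tcp_rot: [[-0.894, 0.162, -0.417], [0.147, 0.987, 0.068], [0.422, -0.0, -0.906]]
ft_force: [0.3, 0.1, -1.6]
grip_width: 0.166
gripper_force: 50.0
```

```bash
python3 - <<'E'
from kin import *
b=np.radians(25); s=sensors.state(); p0=s['ee_pos']; R0=s['tcp_rot']
print('lift axes',R0.T@[0,0,.13])
P,R=tool(o+.045*n,Rk(.46),b); w=Ro.from_matrix(R0.T@R).as_rotvec(); print('turn',w,np.linalg.norm(w)/.125)
p1=p0+[0,0,.13]; j=s['joints']
for f in(.25,.5,.75,1):
    j,er,m=ik(p1,R0@Ro.from_rotvec(w*f).as_matrix(),j); print(f,er.round(2),m.round(1),j.round(0))
print('shift',R.T@(P-p1),P)
for f in(.25,.5,.75,1):
    j,er,m=ik(p1+f*(P-p1),R,j); print(f,er.round(2),m.round(1),j.round(0))
E
```

```text
lift axes [ 5.48911231e-02 -5.60378741e-06 -1.17842966e-01]
turn [ 0.32937812 -0.60842912 -0.4441718 ] 6.577364978688454
0.25 0.0 39.3 [ -25.    5.   95.   -8.   94. -113.]
0.5 0.0 33.1 [ -25.   -5.  104.   -9.   85. -119.]
0.75 0.0 25.6 [ -26.  -16.  113.   -8.   76. -127.]
1 0.0 15.9 [ -28.  -27.  123.   -5.   68. -136.]
shift [-0.10383155  0.28438024 -0.03808165] [0.43269839 0.09661266 0.15223488]
0.25 0.0 17.3 [ -17.  -30.  126.   -8.   70. -125.]
0.5 0.0 16.4 [  -5.  -31.  127.  -11.   72. -112.]
0.75 0.0 17.6 [   7.  -28.  126.  -13.   73. -100.]
1 0.0 20.9 [ 18. -22. 122. -15.  73. -88.]
```

servo_tool:
  steps:
    - [[0, 0, 0], [0.0137, 0, -0.0295], 0]
    - [[0, 0, 0], [0.0137, 0, -0.0295], 0]
    - [[0, 0, 0], [0.0137, 0, -0.0295], 0]
    - [[0, 0, 0], [0.0137, 0, -0.0295], 0]
    - [[0.0471, -0.0869, -0.0635], [0, 0, 0], 0]
    - [[0.0471, -0.0869, -0.0635], [0, 0, 0], 0]
    - [[0.0471, -0.0869, -0.0635], [0, 0, 0], 0]
    - [[0.0471, -0.0869, -0.0635], [0, 0, 0], 0]
    - [[0.0471, -0.0869, -0.0635], [0, 0, 0], 0]
    - [[0.0471, -0.0869, -0.0635], [0, 0, 0], 0]
    - [[0.0471, -0.0869, -0.0635], [0, 0, 0], 0]

```text
clock: 11.15
ee_pos: [0.431, -0.2073, 0.1761]
tcp_rot: [[-0.929, -0.309, 0.202], [-0.349, 0.915, -0.202], [-0.122, -0.259, -0.958]]
ft_force: [-0.6, -0.4, 0.4]
grip_width: 0.164
gripper_force: 50.0
```

servo_tool:
  steps:
    - [[0, 0, 0], [-0.0115, 0.0316, -0.0042], 0]
    - [[0, 0, 0], [-0.0115, 0.0316, -0.0042], 0]
    - [[0, 0, 0], [-0.0115, 0.0316, -0.0042], 0]
    - [[0, 0, 0], [-0.0115, 0.0316, -0.0042], 0]
    - [[0, 0, 0], [-0.0115, 0.0316, -0.0042], 0]
    - [[0, 0, 0], [-0.0115, 0.0316, -0.0042], 0]
    - [[0, 0, 0], [-0.0115, 0.0316, -0.0042], 0]
    - [[0, 0, 0], [-0.0115, 0.0316, -0.0042], 0]
    - [[0, 0, 0], [-0.0115, 0.0316, -0.0042], 0]
    - [[0, 0, 0], [0, 0, 0], 0]
    - [[0, 0, 0], [0, 0, 0], 0]
    - [[0, 0, 0], [0, 0, 0], 0]

```text
clock: 12.15
ee_pos: [0.4321, 0.0964, 0.1516]
tcp_rot: [[-0.931, -0.308, 0.197], [-0.346, 0.917, -0.201], [-0.118, -0.255, -0.96]]
ft_force: [0.1, -1.1, -1.8]
grip_width: 0.168
gripper_force: 50.0
```

```bash
cat > st.py <<'E'
from kin import *
import sys
b=np.radians(25); s=sensors.state(); h,a=float(sys.argv[1]),float(sys.argv[2])
print(round(s['clock'],2),s['ft_force'].round(1),s['torque'].round(2),s['grip_width'],s['joints'].round(0))
R0=s['tcp_rot']; KR=R0@np.linalg.inv(np.diag([-1,1,-1.])@e('y',25)); kp=s['ee_pos']-KR@[0,0,.0457]
print('key in spindle(a=%.2f)'%a,(Rk(a).T@(kp-o)*1000).round(1),Ro.from_matrix(Rk(a).T@KR).as_rotvec().round(3))
P,R=tool(o+h*n,Rk(a),b); plan(P,R); print('-n in tool',R0.T@-n)
E
python3 st.py .045 .46; python3 - <<'E'
from kin import *
import cv2
im,d=vision.get_image('wrist'); cv2.imwrite('pics/w4.png',im)
im,d=vision.get_image('side'); cv2.imwrite('pics/s4.png',cv2.resize(im[170:290,240:400],None,fx=5,fy=5)[:600])
E
```

```text
12.15 [ 0.1 -1.1 -1.8] [ 0.24  0.   -0.01] 0.16753715262757463 [ 18. -22. 122. -15.  73. -88.]
key in spindle(a=0.46) [-0.9  0.1 45.1] [0.    0.001 0.002]
turn [-0.0004 -0.0009  0.0019] shift(tool axes now) [-0.0007 -0.0001 -0.0006] rows>= 0.0
-n in tool [-4.23471568e-01 -4.57924542e-04  9.05909279e-01]
```

View pics/w4.png

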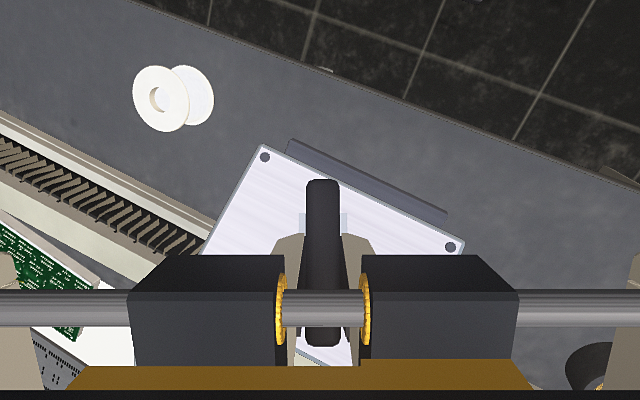

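View pics/s4.png

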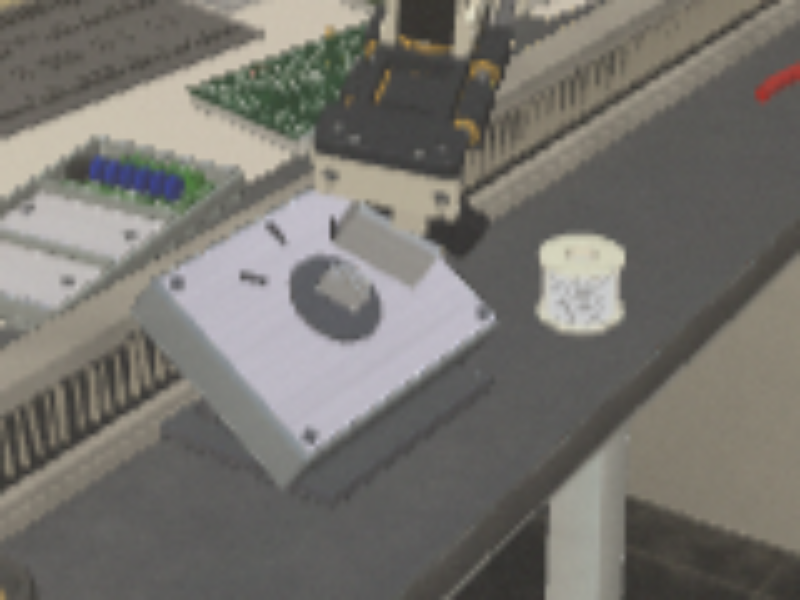

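The wrist view shows the handle at (322,200), gripped centrally. The side view shows the socket (385,245) above the tang (343,285), and the board at the right end of the rack. I start inserting along -n.

servo_tool:
  steps:
    - [[0, 0, 0], [-0.0034, 0, 0.0072], 0]
    - [[0, 0, 0], [-0.0034, 0, 0.0072], 0]
    - [[0, 0, 0], [-0.0017, 0, 0.0036], 0]
    - [[0, 0, 0], [-0.0013, 0, 0.0027], 0]
    - [[0, 0, 0], [-0.0013, 0, 0.0027], 0]
    - [[0, 0, 0], [-0.0013, 0, 0.0027], 0]
    - [[0, 0, 0], [0, 0, 0], 0]
    - [[0, 0, 0], [0, 0, 0], 0]

```text
clock: 12.92
ee_pos: [0.4491, 0.0955, 0.1282]
tcp_rot: [[-0.931, -0.307, 0.197], [-0.344, 0.917, -0.201], [-0.119, -0.255, -0.96]]
ft_force: [0.6, -0.2, -1.9]
grip_width: 0.172
gripper_force: 50.0
```

```bash
python3 st.py 0 .46
```

```text
12.92 [ 0.6 -0.2 -1.9] [0.24 0.01 0.04] 0.17246143035561348 [ 17. -18. 121. -15.  69. -88.]
key in spindle(a=0.46) [-0.4  0.1 16.2] [0.    0.001 0.001]
turn [-0.0002 -0.0006  0.0007] shift(tool axes now) [-0.007  -0.0001  0.0142] rows>= 0.4
-n in tool [-4.23123146e-01 -1.14984686e-04  9.06072177e-01]
```

No contact force at 16 mm, so the tip is inside the slot. I continue slowly.

servo_tool:
  steps:
    - [[0, 0, 0], [-0.0013, 0, 0.0027], 0]
    - [[0, 0, 0], [-0.0013, 0, 0.0027], 0]
    - [[0, 0, 0], [-0.0013, 0, 0.0027], 0]
    - [[0, 0, 0], [-0.0013, 0, 0.0027], 0]
    - [[0, 0, 0], [0, 0, 0], 0]
    - [[0, 0, 0], [0, 0, 0], 0]

```text
clock: 13.42
ee_pos: [0.456, 0.095, 0.1183]
tcp_rot: [[-0.931, -0.307, 0.197], [-0.344, 0.917, -0.201], [-0.119, -0.255, -0.96]]
ft_force: [-0.8, -0.1, -1.5]
grip_width: 0.168
gripper_force: 50.0
```

```bash
python3 st.py 0 .46
```

```text
13.42 [-0.8 -0.1 -1.5] [0.22 0.08 0.01] 0.1683679819075517 [ 17. -16. 121. -16.  68. -88.]
key in spindle(a=0.46) [-0.3  0.1  4.1] [0.    0.001 0.001]
turn [-0.0002 -0.0007  0.0007] shift(tool axes now) [-0.0019 -0.0001  0.0033] rows>= 0.1
-n in tool [-4.23286364e-01 -6.77156393e-05  9.05995943e-01]
```

servo_tool:
  steps:
    - [[0, 0, 0], [-0.0008, 0, 0.0018], 0]
    - [[0, 0, 0], [-0.0006, 0, 0.0014], 0]
    - [[0, 0, 0], [-0.0004, 0, 0.0009], 0]
    - [[0, 0, 0], [0, 0, 0], 0]
    - [[0, 0, 0], [0, 0, 0], 0]

```text
clock: 13.83
ee_pos: [0.4587, 0.0949, 0.1149]
tcp_rot: [[-0.931, -0.307, 0.197], [-0.344, 0.917, -0.201], [-0.12, -0.255, -0.96]]
ft_force: [-0.1, 0.4, -1.9]
grip_width: 0.171
gripper_force: 50.0
```

```bash
python3 st.py 0 .46
```

```text
13.83 [-0.1  0.4 -1.9] [0.31 0.   0.01] 0.17129889549193678 [ 17. -15. 121. -16.  67. -88.]
key in spindle(a=0.46) [-0.1  0.  -0.2] [0.    0.    0.001]
turn [-0.0002 -0.0001  0.0006] shift(tool axes now) [ 0.0001 -0.     -0.0005] rows>= 0.0
-n in tool [-4.22667882e-01 -6.61614257e-05  9.06284645e-01]
```

servo_tool:
  steps:
    - [[0, 0, 0], [-0.0004, 0, 0.0009], 0]
    - [[0, 0, 0], [0, 0, 0], 0]
    - [[0, 0, 0], [0, 0, 0], 0]

```text
clock: 14.08
ee_pos: [0.4587, 0.095, 0.1148]
tcp_rot: [[-0.931, -0.306, 0.196], [-0.344, 0.917, -0.201], [-0.119, -0.255, -0.96]]
ft_force: [-10.7, 1.9, 10.3]
grip_width: 0.173
gripper_force: 50.0
```

servo_tool:
  steps:
    - [[0, 0, 0], [-0.0004, 0, 0.0009], 0]
    - [[0, 0, 0], [0, 0, 0], 0]
    - [[0, 0, 0], [0, 0, 0], 0]

```text
clock: 14.33
ee_pos: [0.4588, 0.095, 0.1148]
tcp_rot: [[-0.932, -0.306, 0.195], [-0.344, 0.917, -0.201], [-0.118, -0.255, -0.96]]
ft_force: [-21.5, 3.0, 22.7]
grip_width: 0.167
gripper_force: 50.0
```

```bash
python3 st.py 0 .46
```

```text
14.33 [-21.5   3.   22.7] [-0.3   2.54 -0.66] 0.16697262050257705 [ 17. -15. 121. -16.  68. -88.]
key in spindle(a=0.46) [-0.1  0.1 -0.4] [0.    0.002 0.   ]
turn [ 0.0001 -0.0022  0.0002] shift(tool axes now) [ 0.0003 -0.0001 -0.0006] rows>= 0.0
-n in tool [-4.24602116e-01 -1.93406995e-04  9.05380034e-01]
```

servo_tool:
  steps:
    - [[0, 0, 0], [0.0005, 0, -0.0011], 0]
    - [[-0.038, 0, 0.0815], [0, 0, 0], 0]
    - [[-0.038, 0, 0.0815], [0, 0, 0], 0]
    - [[-0.038, 0, 0.0815], [0, 0, 0], 0]
    - [[-0.038, 0, 0.0815], [0, 0, 0], 0]
    - [[0, 0, 0], [0, 0, 0], 0]
    - [[0, 0, 0], [0, 0, 0], 0]

```text
clock: 14.92
ee_pos: [0.4586, 0.0958, 0.1148]
tcp_rot: [[-0.985, -0.018, 0.172], [-0.027, 0.998, -0.051], [-0.17, -0.055, -0.984]]
ft_force: [-7.9, 7.4, 5.8]
grip_width: 0.171
gripper_force: 50.0
```

```bash
python3 st.py 0 -0.84
```

```text
14.92 [-7.9  7.4  5.8] [1.41 1.09 0.22] 0.17092528554982128 [  9. -18. 122.  -5.  67. -81.]
key in spindle(a=-0.84) [-0.9  0.4 -0.3] [0.001 0.002 0.938]
turn [-0.3952 -0.0016  0.8507] shift(tool axes now) [ 0.0001 -0.0009 -0.0006] rows>= 7.5
-n in tool [-0.42334251 -0.00187915  0.90596776]
```

servo_tool:
  steps:
    - [[-0.0395, 0, 0.085], [0, -0.0002, 0], 0]
    - [[-0.0395, 0, 0.085], [0, -0.0002, 0], 0]
    - [[-0.0395, 0, 0.085], [0, -0.0002, 0], 0]
    - [[-0.0395, 0, 0.085], [0, 0, 0], 0]
    - [[-0.0395, 0, 0.085], [0, 0, 0], 0]
    - [[-0.0395, 0, 0.085], [0, 0, 0], 0]
    - [[0, 0, 0], [0, 0, 0], 0]
    - [[0, 0, 0], [0, 0, 0], 0]

```text
clock: 15.58
ee_pos: [0.4593, 0.0954, 0.1153]
tcp_rot: [[-0.879, 0.422, 0.223], [0.462, 0.869, 0.177], [-0.119, 0.258, -0.959]]
ft_force: [-2.2, 8.2, 4.9]
grip_width: 0.171
gripper_force: 50.0
```

```bash
python3 st.py 0 -0.84
```

```text
15.58 [-2.2  8.2  4.9] [1.64 0.18 0.52] 0.17076105879630643 [ -3. -24. 127.  12.  64. -70.]
key in spindle(a=-0.84) [ 0.   0.9 -0.2] [0.002 0.    0.376]
turn [-0.1571 -0.0004  0.3411] shift(tool axes now) [ 0.0006 -0.0007 -0.0003] rows>= 3.0
-n in tool [-0.42263314 -0.00181983  0.90629902]
```

servo_tool:
  steps:
    - [[-0.0395, 0, 0.085], [0, 0, 0], 0]
    - [[-0.0395, 0, 0.085], [0, 0, 0], 0]
    - [[-0.0395, 0, 0.085], [0, 0, 0], 0]
    - [[-0.0395, 0, 0.085], [0, 0, 0], 0]
    - [[0, 0, 0], [0, 0, 0], 0]
    - [[0, 0, 0], [0, 0, 0], 0]
    - [[0, 0, 0], [0, 0, 0], 0]

```text
clock: 16.17
ee_pos: [0.4597, 0.0948, 0.1156]
tcp_rot: [[-0.695, 0.649, 0.309], [0.719, 0.63, 0.295], [-0.003, 0.427, -0.904]]
ft_force: [-0.9, 4.3, 4.3]
grip_width: 0.167
gripper_force: 50.0
```

```bash
python3 st.py 0 -0.84
```

```text
16.17 [-0.9  4.3  4.3] [ 0.97 -0.08  0.4 ] 0.16673890056710863 [-11. -29. 133.  23.  63. -63.]
key in spindle(a=-0.84) [ 0.9  0.9 -0.2] [ 0.001 -0.001  0.003]
turn [-0.      0.001   0.0029] shift(tool axes now) [ 0.001  -0.0008 -0.0001] rows>= 0.0
-n in tool [-0.42174425 -0.00122413  0.90671401]
```

servo_tool:
  steps:
    - [[0, 0, 0], [0, 0, 0], 0.07]
    - [[0, 0, 0], [0, 0, 0], 0.07]
    - [[0, 0, 0], [0, 0, 0], 0.07]
    - [[0, 0, 0], [0, 0, 0], 0.07]
    - [[0, 0, 0], [0, 0, 0], 0.07]
    - [[0, 0, 0], [0, 0, 0], 0.07]

```text
clock: 16.67
ee_pos: [0.459, 0.0942, 0.1141]
tcp_rot: [[-0.695, 0.65, 0.307], [0.719, 0.63, 0.294], [-0.002, 0.425, -0.905]]
ft_force: [-1.0, 0.1, 0.5]
grip_width: 0.55
gripper_force: 0.0
```

```bash
python3 - <<'E'
from kin import *
s=sensors.state(); R=s['tcp_rot']; j=s['joints']
for d in(.04,.08,.12,.15):
    j,er,m=ik(s['ee_pos']-d*R[:,2],R,j); print(d,er.round(2),m.round(1),j.round(0))
E
```

```text
0.04 0.0 10.5 [-13. -34. 133.  22.  69. -63.]
0.08 0.0 11.8 [-15. -39. 131.  22.  75. -63.]
0.12 0.0 9.4 [-18. -42. 129.  22.  81. -64.]
0.15 0.0 7.5 [-20. -44. 128.  23.  85. -64.]
```

servo_tool:
  steps:
    - [[0, 0, 0], [0, 0, -0.01], 0.07]
    - [[0, 0, 0], [0, 0, -0.015], 0.07]
    - [[0, 0, 0], [0, 0, -0.025], 0.07]
    - [[0, 0, 0], [0, 0, -0.025], 0.07]
    - [[0, 0, 0], [0, 0, -0.025], 0.07]
    - [[0, 0, 0], [0, 0, -0.025], 0.07]
    - [[0, 0, 0], [0, 0, 0], 0.07]
    - [[0, 0, 0], [0, 0, 0], 0.07]

```text
clock: 17.33
ee_pos: [0.4215, 0.0568, 0.229]
tcp_rot: [[-0.694, 0.649, 0.31], [0.72, 0.63, 0.292], [-0.006, 0.426, -0.905]]
ft_force: [0.4, 0.9, -1.0]
grip_width: 0.753
gripper_force: 0.0
```

```bash
python3 - <<'E'
from kin import *
import cv2
im,d,P=cloud('wrist'); cv2.imwrite('pics/w5.png',im)
q=P[d>0]; q=q[np.linalg.norm(q-o,axis=1)<.09]; h=(q-o)@n; X=np.c_[(q-o)@up,(q-o)@l]*1000
print(np.histogram(h*1000,bins=np.arange(40,70,2)))
t=X[(h>.05)&(h<.065)]; r=cv2.minAreaRect(t.astype(np.float32)); print(len(t),np.median(h[(h>.05)&(h<.065)]),r)
bx=cv2.boxPoints(r); L=max(bx[1]-bx[0],bx[2]-bx[1],key=np.linalg.norm); print('angle',np.arctan2(L[1],L[0]))
E
```

```text
(array([  0,   4,   7,   4,   0,  20, 176, 922, 656,   1,   0,   0,   0,
         0]), array([40, 42, 44, 46, 48, 50, 52, 54, 56, 58, 60, 62, 64, 66, 68]))
1775 0.05569625117187872 ((0.7149467468261719, -1.7357444763183594), (15.433615684509277, 74.60350036621094), 42.2723503112793)
angle -0.8330046
```

View pics/w5.png

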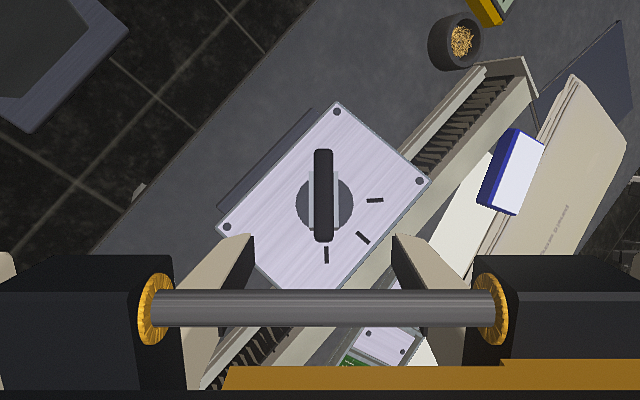

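The handle (322,195) points at the right mark (326,255). Its angle is -0.83, its height is home, and the gripper is clear, so I hand in.

```bash
python3 -c "
from bench import ticket
print(ticket.finish_job())"
```

```text
the job is handed in; nothing more can be done
None
```

The board is in the right bay. The T-key is fully home on the spindle, its handle turned to the right mark (measured about -0.83 rad, target -0.8). The gripper is clear, and the job is handed in; no verdict was shown.

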